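# Load the photometer's tube changer and hold the sample in the beam

### The arm

A 6-joint arm with a two-finger parallel gripper is mounted at the origin on a cart in front of the work surface, level with it; the furniture and walls round the work are solid. World frame = base frame: x ahead of the robot, y to its left, z up, the work surface at z = 0. Lengths are in mm, angles in degrees, forces in N, time in s.
With the tool pointing down it reaches from about 300 to 850 mm from the base axis. Payload 4.2 kg.
Tool frame: the origin (TCP) lies at the very end of the fingers, on their centre line; the grasp point (between the pads) lies 19 mm behind it; z points along the fingers, y is the line along which they close (so a half turn about z gives the same grasp; the last joint's range is limited). The gripper opens to 91 mm and grips with 3 to 60 N. Pads are 32 mm wide; open, the fingers measure 118 mm over their backs; the gripper's body (76 mm by 178 mm) begins 60 mm behind the grasp point.
Start: joints at [66.119, 18.312, 89.639, -0, 72.044, -1.146], TCP at [222.223, 530.339, 213.976] pointing down, gripper open.
Joint ranges: [-177.97, 177.97], [-48.28, 115.42], [12.27, 149.76], [-77.06, 257.06], [2.81, 150.46], [-146.56, 146.56]. Speed limits (degrees/s): [147.25, 147.25, 180, 180, 180, 180].

### API

Orientations are given as [roll, pitch, yaw] about the fixed x, y, z axes, in that order (R = Rz(yaw) Ry(pitch) Rx(roll)).
In Python, from workcell import env gives the robot as it stands.
- The arm moves only by the shell command python3 -m pendant 'ROWS' [FORCE]. ROWS is a JSON object of lists of equal length, an entry for each row: "translation": the shift along the tool's x, y, z in mm, a list of three; "roll": the turn about the tool's z in rad; "hand": the closure in counts, from 0 (fully open) to 255 (shut). In form: {"translation": [[dx, dy, dz], ...], "roll": [roll, ...], "hand": [hand, ...]}. A call has exactly 8 rows; each row shifts and turns the commanded pose from where the row before left it, along the tool's axes as they then stand; what a row does not reach is not made up. A row lasts 1/12 s, in which the tool goes at most 41.7 mm and 7.16 degrees, less where a joint would pass 70% of its speed; a pose out of reach is approached as far as the arm can. A call with a gripper value outside its range is refused whole. The fingers move at their own pace and stop on an object; FORCE is the grip in N (left out, the last holds). Time passes only in rows, so rows that do not move let the fingers close, or fill a call up. It gives the time, the measured TCP pose, the force, the opening and the grip force at its end, in the units of the state.
- env.state(): the state, without advancing time (a new reading comes with each control period).
- env.grab_frame(name): name is "scene" or "top" or "wrist"; returns a dict with "frame" (400x640x3 uint8, red, green, blue), "z_map" (400x640 float32, mm along the optical axis (not along the pixel's ray), 0 where there is no reading), "fx", "fy", "cx", "cy" (pixels), "dist" ([k1, k2, p1, p2, k3] as OpenCV has them; the pictures are not rectified), "pose" (4x4, takes a point from camera to world coordinates). Camera axes: x right, y down, z forward; pixel columns grow to the right and rows downward; lengths in mm; the calibration is good to about 2 mm. A picture is of the moment at which its call begins.
- env.job_done(): hands the job in; it is judged then, once.
Trained networks look in a picture, given as the dict that the camera call returned (one of the last four; its "shot" number tells which), for a name from the list of things; names that differ only in an ending like _2 or _b are one class to them, and where a whole thing is asked for, a point or a joint stands for the part that bears it (a point fixed in the world has none). Each returns a list of dicts, best first, with "score" (0 to 1); they miss things now and then, are a little off and sometimes report something else, mostly with a low value. They report only what shows in the picture. A call takes as long as a camera call.
- env.recognise(picture, label): "rect" ([centre column, centre row, width, height] in pixels, round what is visible of it).
- env.regions_of(picture, label): "pixels" (400x640 bool, what is visible of it) and "rect" ([centre column, centre row, width, height] in pixels, round what is visible of it).
The state is a dict: "time_s": time; "qpos": joint angles; "qvel": joint speeds; "effort": joint torques, N m; "ee_pos": TCP position; "ee_rot": TCP orientation; "force": force on the tool from outside, world axes, zero at the start; "torque": the same for the moment, N m; "gripper_width": finger opening in mm; "gripper_force": force on a finger pad.
Only numpy, scipy, OpenCV 4.12 (cv2) and the standard library are available. Lean on these libraries where they do the work, as an engineer would, in place of code of your own. Each camera call takes 0.05 s, during which the arm holds its last target. There are 200 camera calls.

### The job

Take the only tube out of the rack and stand it, upright and right down, in the one open place of the photometer's tube changer (the other two places are closed with plugs), and let go of it. Then take the changer's upright tab and pull the changer out against its return spring until that tube stands at the index line of the light beam, and keep it there for the reading: finish while still holding the tab. Keep the tube upright all the way and leave the other things on the bench alone.

Things in the scene. Friction and masses are not known exactly. Their poses are not given: they have to be found in the camera images.
- photometer: Bench photometer, fixed: white housing (x = 33 to 135 mm, y = -64 to 94 mm, top at most 70 mm above the bench) with the tube changer along its front. Origin on the bench straight under the light beam; x points from the changer to the housing (about away from the robot), y along the changer's travel (about to the robot's left). Spring case at y = 129 to 145 mm, 43 mm high.
- beam (a point): Point on the light beam in the middle of the changer's path, 30 mm above the photometer's origin, axes as the photometer's. The black lamp block (x = -24 to -42 mm, y = -14 to 14 mm) and the receiver behind (x = 23 to 35 mm), both 44 mm high, carry white index lines at its y.
- changer (a joint): Travel of the tube changer in m: 0 at home, growing as it is pulled towards the photometer's -y, stop at 0.112. The spring pulls it home with 3.6 N at 0 plus 60 N per metre (10 N at 0.102); let go, it runs home.
- block (a point): Centre of the top of the changer's aluminium block (40 x 116 mm, 45 mm above the bench); moves with it. Its three bores lie in a row along the photometer's y, 36 mm apart, the middle one here. At home they are at the photometer's x = 0, y = 30, 66 and 102 mm: pulling by that much brings one to the beam.
- pull_tab: Upright black tab of the changer: 12 mm thick along the travel (y), 28 mm wide (x), 58 mm high; origin at the middle of its underside, 16 mm above the bench (top at 74 mm); axes as the photometer's. At home at y = -62 mm. A bar 16 mm wide, top 28 mm above the bench, joins it to the block on its +y side; above that both faces are free to be pinched from above.
- adapter: Black ring insert with a funnel mouth, loose in one of the three bores (which one varies): the open place. Origin at the centre of its underside on the bore's floor, 13 mm above the bench; 40 mm high (rim at 53 mm), hole 16 mm in diameter right through, widening to about 26 mm at the rim. Its yaw means nothing. A seated tube has its origin at the adapter's.
- plug_1: Black blanking plug in another bore: round, 31 mm flange, with an 18 mm knob on top reaching 63 mm above the bench; origin at the centre of its underside, 13 mm above the bench. Not to be taken out.
- plug_2: The second blanking plug, like plug_1, in the remaining bore.
- sample_tube: Capped round tube, 87 mm high: body 13 mm in diameter, cap 16.6 mm in diameter over the top 18 mm; 15 g. Origin at the middle of its bottom end, z along the tube to the cap. It stands in the rack, its bottom 7 mm above the bench, the cap clear above the rack.
- tube_rack: Tube rack, 60 mm (x) x 126 mm (y) x 60 mm high, loose, two rows of five square holes of about 19 mm; origin at the middle of its underside. The tube stands in the middle hole of the row on its -x side, 12 mm from the middle, with no other tube in the rack.
- timer: Countdown timer, 60 x 68 x 20 mm, lying on the bench; origin at the middle of its underside. Bystander.
- label_tape: Roll of tape lying flat, 74 mm in diameter, 19 mm high; origin at the middle of its underside. Bystander.
- tally_counter: Hand tally counter, 73 x 52 x 24 mm; origin at the middle of its underside. Bystander.
- marker: Marker pen lying on the bench, 133 mm along its x, 17 mm high; origin at the middle of its underside. Bystander.
- petri_dish: Lidded dish, 57 mm in diameter, 14 mm high; origin at the middle of its underside. Bystander.

How it is judged:
By the outcome, as a careful person would: the job done as asked, in the order asked, and still so for the second after the job is handed in, while the arm keeps its last pose, push and grip.
It also fails if it takes over 54 s, if anything falls off the work surface, if the arm or the gripper's body presses on something with over 40 N, if the wrist force passes 120 N, or if a joint passes its speed limit or range.

## Working session

There is one attempt and no reset: what is moved stays moved. The work goes in short steps, Python scripts to look and compute and a shell command to move; the robot and the scene stay as the last step left them, time stands still between calls to the robot, and variables do not carry over. Pictures are saved under pics/ and viewed, at most 10 in all, crops included, and the job is handed in when it is done.

```bash
ls; mkdir -p pics; cat > h.py <<'E'
import numpy as np, cv2
from workcell import env
def pts(p, mask):
    v,u=np.nonzero(mask&(p["z_map"]>0)); z=p["z_map"][v,u]
    K=np.array([[p["fx"],0,p["cx"]],[0,p["fy"],p["cy"]],[0,0,1.]])
    n=cv2.undistortPoints(np.stack([u,v],1).astype(float)[:,None],K,np.array(p["dist"]))[:,0]
    P=np.c_[n*z[:,None],z]; T=np.array(p["pose"])
    return P@T[:3,:3].T+T[:3,3]
def save(p,n,crop=None,s=1):
    f=p["frame"][:,:,::-1]
    if crop: f=f[crop[1]:crop[3],crop[0]:crop[2]]
    cv2.imwrite("pics/"+n,cv2.resize(f,None,fx=s,fy=s,interpolation=cv2.INTER_CUBIC))
E
python3 - <<'E'
from h import *
s=env.state(); print(s)
for c in ["scene","top"]:
    p=env.grab_frame(c); save(p,c+"0.png")
    print(c,np.round(np.array(p["pose"]),2).tolist())
    for l in ["photometer","block","pull_tab","adapter","plug_1","sample_tube","tube_rack"]:
        for r in env.regions_of(p,l)[:2]:
            P=pts(p,r["pixels"])
            if len(P)<5: print(l,r["score"],"few");continue
            top=P[P[:,2]>np.percentile(P[:,2],95)-5]
            print(l,round(r["score"],2),np.round(r["rect"]),len(P),"med",np.median(P,0).round(1),"top mean",top.mean(0).round(1),"lo",np.percentile(P,3,0).round(),"hi",np.percentile(P,97,0).round())
E
```

```text
pics
{'time_s': 0.0, 'qpos': array([ 6.61177231e+01,  1.83506652e+01,  8.97082736e+01,  1.41533265e-03,
        7.20417439e+01, -1.14677241e+00]), 'qvel': array([-0.00793534, -0.07612263,  0.07335993, -0.01088149, -0.04843988,
       -0.06574762]), 'effort': array([-8.17058590e-04, -4.12459731e+01, -2.31970704e+01,  7.26635009e-02,
        4.56382823e-02, -1.23548598e-04]), 'ee_pos': array([222.01761004, 529.85435544, 213.11739654]), 'ee_rot': array([-1.79899364e+02, -3.36036670e-03,  1.57264055e+02]), 'force': array([ 0.67487661,  0.61965167, -0.45675309]), 'torque': array([-0.02213753, -0.02096206,  0.01917449]), 'gripper_force': 0.0, 'gripper_width': 91.23783159754097}
scene [[0.69, -0.52, 0.51, -247.56], [-0.73, -0.49, 0.47, -663.94], [0.01, -0.7, -0.72, 1060.0], [0.0, 0.0, 0.0, 1.0]]
photometer 0.77 [330. 191.  85.  72.] 3111 med [545.9   3.6  44.6] top mean [603.6  12.2  66.9] lo [473. -80.   5.] hi [638. 135.  70.]
block 0.74 [320. 194.  52.  41.] 563 med [501.   26.4  38.4] top mean [510.7 -58.3  72.9] lo [492. -62.  13.] hi [529. 124.  73.]
pull_tab 0.61 [345. 203.   5.  20.
[... 1235 characters left out ...]
95. -57.  11.] hi [533. 127.  73.]
pull_tab 0.52 [295. 178.  75.  21.] 860 med [510.7  53.7  43.8] top mean [513.6 -55.5  71.4] lo [494. -57.   7.] hi [534. 126.  72.]
adapter 0.48 [277. 176.   8.  16.] 123 med [518.4  73.3  49.5] top mean [515.8  71.8  52.2] lo [501.  58.  12.] hi [530.  86.  55.]
plug_1 0.58 [293. 177.  10.  10.] 114 med [513.5  35.7  52.4] top mean [515.   36.1  61.6] lo [502.  24.  48.] hi [527.  49.  64.]
sample_tube 0.43 [180. 185.  15.   6.] 58 med [489.3 312.1  88.5] top mean [490.6 315.4  91.6] lo [484. 308.  52.] hi [496. 323.  94.]
tube_rack 0.81 [186. 184.  58.  36.] 1199 med [502.  310.   31.8] top mean [501.5 311.6  58.3] lo [470. 249.   1.] hi [532. 372.  60.]
```

View pics/top0.png

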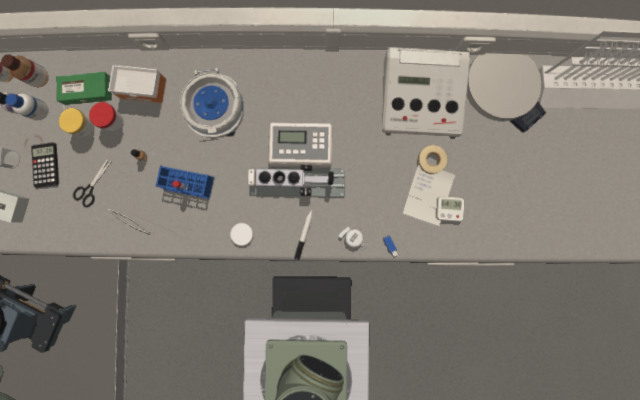

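View pics/scene0.png

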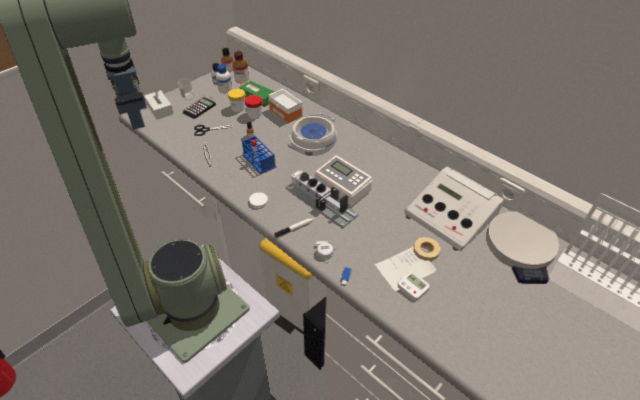

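The top view shows the red-capped tube in the blue rack at pixel (177,184). The changer's three places are at (250-295,178). The adapter is the middle one (277,177), between two plugs. I'm moving over the tube now for a close look.

```bash
python3 -m pendant '{"translation":[[-39,-11.5,0],[-39,-11.5,0],[-39,-11.5,0],[-39,-11.5,0],[-39,-11.5,0],[-39,-11.5,0],[-39,-11.5,0],[-39,-11.5,0]],"roll":[0,0,0,0,0,0,0,0],"hand":[0,0,0,0,0,0,0,0]}'
python3 -m pendant '{"translation":[[0,0,0],[0,0,0],[0,0,0],[0,0,0],[-10,0,0],[0,0,0],[0,0,0],[0,0,0]],"roll":[-0.1,-0.1,-0.1,-0.097,0,0,0,0],"hand":[0,0,0,0,150,150,150,150]}'
python3 - <<'E'
from h import *
p=env.grab_frame("wrist"); save(p,"w1.png"); print(np.round(p["pose"],2).tolist())
for l in ["sample_tube","tube_rack"]:
    for r in env.regions_of(p,l)[:2]:
        P=pts(p,r["pixels"]); top=P[P[:,2]>np.percentile(P[:,2],95)-5]
        c,_=cv2.minEnclosingCircle(top[:,:2].astype(np.float32))
        print(l,round(r["score"],2),np.round(r["rect"]),len(P),"top",top.mean(0).round(1),c,"lo",np.percentile(P,2,0).round(),"hi",np.percentile(P,98,0).round())
E
```

```text
time_s: 1.47
ee_pos: [475.7, 323.4, 214.2]
ee_rot: [180.0, 0.0, 157.3]
force: [0.7, 0.3, -0.4]
gripper_width: 91.4
gripper_force: 0.0
time_s: 2.13
ee_pos: [484.5, 325.0, 213.8]
ee_rot: [180.0, -0.0, 179.9]
force: [0.3, 0.3, 0.2]
gripper_width: 67.4
gripper_force: 0.0
[[0.0, 0.96, 0.28, 404.02], [1.0, -0.0, -0.0, 324.52], [-0.0, 0.28, -0.96, 384.04], [0.0, 0.0, 0.0, 1.0]]
sample_tube 0.81 [314. 193.  15.  23.] 284 top [487.6 315.9  91.2] (487.9806213378906, 315.9648742675781) lo [481. 309.  42.] hi [495. 323.  93.]
tube_rack 0.6 [312. 192. 116.  75.] 5495 top [499.6 313.2  57.5] (499.82476806640625, 313.6453552246094) lo [466. 254.   3.] hi [534. 374.  59.]
```

View pics/w1.png

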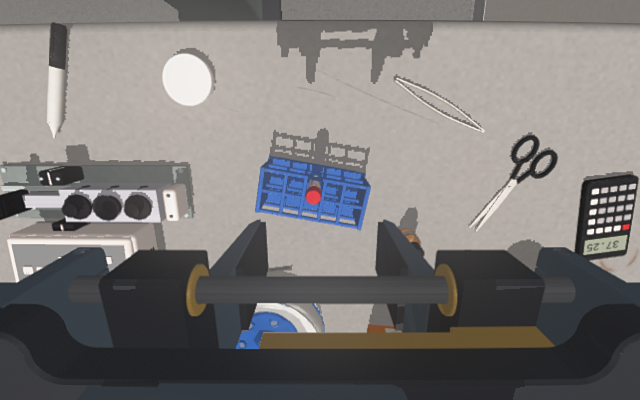

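```bash
python3 -m pendant '{"translation":[[-4,-9.5,10],[0,0,35],[0,0,35],[0,0,35],[0,0,20],[0,0,13],[0,0,0],[0,0,0]],"roll":[0,0,0,0,0,0,0,0],"hand":[150,150,150,150,150,150,150,150]}'
python3 - <<'E'
from h import *
p=env.grab_frame("wrist"); save(p,"w2.png",(160,80,480,280),2)
E
python3 -m pendant '{"translation":[[0,0,0],[0,0,0],[0,0,0],[0,0,0],[0,0,0],[0,0,0],[0,0,0],[0,0,0]],"roll":[0,0,0,0,0,0,0,0],"hand":[220,255,255,255,255,255,255,255]}' 12
```

```text
time_s: 2.95
ee_pos: [488.1, 314.6, 65.1]
ee_rot: [-179.9, -0.1, 180.0]
force: [0.4, -0.8, 0.8]
gripper_width: 37.6
gripper_force: 0.0
time_s: 3.67
ee_pos: [489.0, 315.8, 66.8]
ee_rot: [179.9, 0.1, -180.0]
force: [-0.3, 0.8, 5.5]
gripper_width: 16.2
gripper_force: 12.0
```

View pics/w2.png

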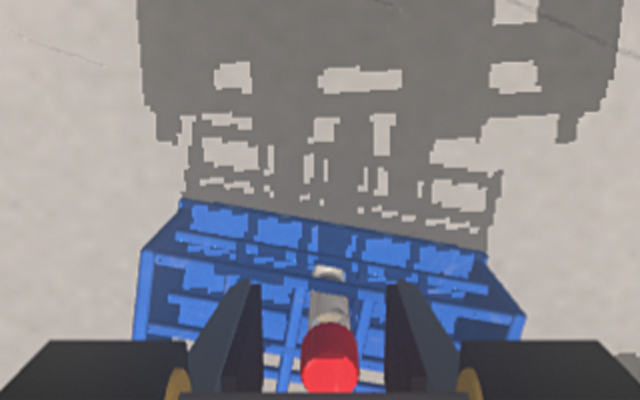

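The cap is gripped at 16 mm, so I'm lifting the tube out.

```bash
python3 -m pendant '{"translation":[[0,0,-4],[0,0,-12],[0,0,-20],[0,0,-22],[0,0,-22],[0,0,-18],[0,-5,-7],[0,-15,0]],"roll":[0,0,0,0,0,0,0,0],"hand":[255,255,255,255,255,255,255,255]}'
python3 -m pendant '{"translation":[[0,-20,0],[-4,-25,0],[-5,-28,0],[-6,-28,0],[-5,-28,0],[-4,-24,0],[-3,-15,0],[0,-5,0]],"roll":[0,0,0,0,0,0,0,0],"hand":[255,255,255,255,255,255,255,255]}'
python3 - <<'E'
from h import *
p=env.grab_frame("wrist"); save(p,"w3.png")
for l in ["sample_tube","adapter","plug_1","pull_tab","block"]:
    for r in env.regions_of(p,l)[:3]:
        P=pts(p,r["pixels"])
        if len(P)<5: print(l,"few");continue
        top=P[P[:,2]>np.percentile(P[:,2],95)-5]
        print(l,round(r["score"],2),np.round(r["rect"]),len(P),"med",np.median(P,0).round(1),"top",top.mean(0).round(1),"lo",np.percentile(P,2,0).round(),"hi",np.percentile(P,98,0).round())
        if l=="sample_tube":
            for z in range(50,200,15):
                q=P[abs(P[:,2]-z)<7]
                if len(q)>5: print(z,len(q),q.mean(0).round(1),np.ptp(q[:,1]).round(1))
E
```

```text
time_s: 4.33
ee_pos: [489.2, 296.5, 172.3]
ee_rot: [179.9, 0.2, -179.9]
force: [-0.5, -0.2, 0.4]
gripper_width: 16.1
gripper_force: 12.0
time_s: 5.0
ee_pos: [514.4, 119.0, 169.3]
ee_rot: [-179.9, -0.2, 179.8]
force: [0.1, 0.7, -0.7]
gripper_width: 15.9
gripper_force: 12.0
sample_tube 0.56 [324. 242.  30.  70.] 1485 med [509.1 118.8 186.3] top [512.4 118.5 194.1] lo [506. 111. 118.] hi [519. 126. 195.]
110 24 [508.9 118.2 115.1] 12.5
125 91 [508.7 118.8 125.3] 12.3
140 123 [508.8 118.9 140.3] 13.0
155 151 [508.9 118.6 155.1] 13.2
170 129 [508.8 118.7 168.2] 14.0
185 319 [508.  118.6 185.6] 16.2
adapter 0.58 [273. 196.  34.  32.] 727 med [516.8  69.5  50.3] top [513.6  71.6  51.3] lo [499.  57.  17.] hi [527.  86.  53.]
adapter 0.44 [237. 193.  29.  29.] 751 med [510.3  38.4  51.3] top [512.1  36.6  61.7] lo [498.  23.  45.] hi [526.  50.  63.]
plug_1 0.81 [313. 194.  31.  31.] 750 med [510.7 108.3  51.3] top [512.6 108.3  61.6] lo [499.  95.  45.] hi [526. 123.  63.]
plug_1 0.75 [240. 195.  30.  31.] 736 med [510.4  38.3  51.4] top [512.1  36.6  61.7] lo [499.  23.  47.] hi [526.  50.  63.]
pull_tab 0.7 [147. 193.  43.  38.] 1091 med [509.4 -50.3  59.8] top [511.1 -54.2  72.3] lo [498. -59.  24.] hi [524. -49.  74.]
block 0.61 [231. 190. 213.  47.] 4729 med [506.   27.2  44. ] top [511.  -53.9  71.9] lo [493. -57.  12.] hi [532. 128.  73.]
```

View pics/w3.png

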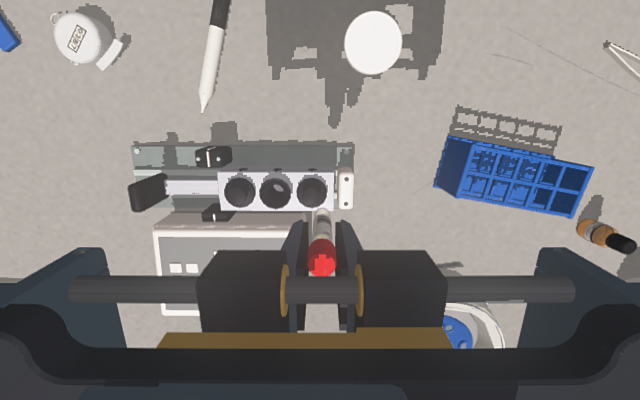

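Seen from the wrist, the tube is upright between the fingers at (322,250). The adapter is the middle place at (275,190), with a plug either side at (238,190) and (312,190). Next I'll go above the adapter and recheck.

```bash
python3 -m pendant '{"translation":[[0,-10,0],[1,-15,5],[0,-13,10],[0,-6,15],[0,0,12],[0,0,4],[0,0,0],[0,0,0]],"roll":[0,0,0,0,0,0,0,0],"hand":[255,255,255,255,255,255,255,255]}'
python3 - <<'E'
from h import *
print(env.state()["ee_pos"])
p=env.grab_frame("wrist"); save(p,"w4.png",(140,100,460,300),2)
for l in ["sample_tube","adapter","plug_1","block"]:
    for r in env.regions_of(p,l)[:3]:
        P=pts(p,r["pixels"])
        if len(P)<5: print(l,"few");continue
        top=P[P[:,2]>np.percentile(P[:,2],95)-5]
        print(l,round(r["score"],2),np.round(r["rect"]),len(P),"med",np.median(P,0).round(1),"top",top.mean(0).round(1),"lo",np.percentile(P,2,0).round(1),"hi",np.percentile(P,98,0).round(1))
        if l=="sample_tube":
            for z in range(50,160,15):
                q=P[abs(P[:,2]-z)<7]
                if len(q)>5: print(z,len(q),q.mean(0).round(1),np.ptp(q[:,1]).round(1))
E
```

```text
time_s: 5.97
ee_pos: [514.7, 78.7, 125.2]
ee_rot: [180.0, 0.0, -180.0]
force: [-0.4, -1.2, -0.8]
gripper_width: 16.2
gripper_force: 12.0
[514.68027773  78.65275248 125.21871036]
sample_tube 0.78 [321. 244.  28.  65.] 1433 med [509.4  78.4 142.3] top [512.9  78.2 149.3] lo [506.5  71.2  74. ] hi [519.5  85.  150.6]
65 19 [515.5  78.8  69.5] 16.1
80 90 [509.3  78.3  79.9] 11.7
95 115 [509.1  78.   95.2] 12.1
110 144 [509.   78.5 110.1] 12.2
125 133 [509.2  78.5 123.3] 14.2
140 280 [508.   78.1 140.6] 16.0
155 579 [513.5  78.2 149.6] 15.8
adapter 0.92 [312. 208.  36.  31.] 742 med [514.2  68.5  50. ] top [510.7  69.8  51.3] lo [498.3  57.5  15.7] hi [525.1  86.2  53.4]
adapter 0.7 [263. 202. 243.  59.] 6266 med [505.1  26.5  43.9] top [510.8 -53.   72.5] lo [492.6 -57.4  12.4] hi [531.2 127.8  73.5]
plug_1 0.94 [273. 205.  34.  36.] 966 med [509.9  38.2  51.4] top [512.   36.5  61.7] lo [498.7  23.4  46.9] hi [525.8  50.6  62.9]
plug_1 0.83 [359. 205.  35.  34.] 1013 med [510.2 107.2  51.3] top [512.4 107.9  61.7] lo [498.7  94.   44.9] hi [526.8 122.   63. ]
plug_1 0.61 [320. 242.  32.  68.] 1448 med [509.4  78.4 141.9] top [512.9  78.1 149.3] lo [506.5  71.3  74.3] hi [519.5  84.9 150.6]
block 0.76 [262. 200. 242.  60.] 6160 med [505.   26.4  43.9] top [510.8 -53.4  72.4] lo [492.5 -57.1  12.6] hi [530.8 127.9  73.5]
```

View pics/w4.png

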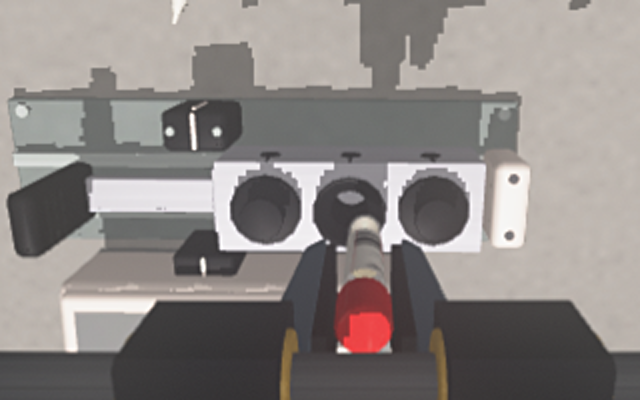

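```bash
python3 -m pendant '{"translation":[[1,-6,0],[0,0,0],[0,0,6],[0,0,9],[0,0,9],[0,0,9],[0,0,5],[0,0,0]],"roll":[0,0,0,0,0,0,0,0],"hand":[255,255,255,255,255,255,255,255]}'
```

```text
time_s: 6.88
ee_pos: [512.3, 72.4, 85.1]
ee_rot: [-180.0, -0.2, -180.0]
force: [-0.6, -0.3, 0.8]
gripper_width: 15.9
gripper_force: 12.0
```

```bash
python3 -m pendant '{"translation":[[0,0,4],[0,0,4],[0,0,2],[0,0,1.5],[0,0,1],[0,0,0],[0,0,0],[0,0,0]],"roll":[0,0,0,0,0,0,0,0],"hand":[255,255,255,255,255,255,255,255]}'
```

```text
time_s: 7.55
ee_pos: [513.7, 72.5, 74.8]
ee_rot: [180.0, 0.0, -180.0]
force: [-0.2, 0.2, 3.1]
gripper_width: 16.0
gripper_force: 12.0
```

```bash
python3 -m pendant '{"translation":[[0,0,0.5],[0,0,0],[0,0,0],[0,0,0],[0,0,0],[0,0,0],[0,0,0],[0,0,0]],"roll":[0,0,0,0,0,0,0,0],"hand":[255,200,165,165,165,165,165,165]}'
python3 -m pendant '{"translation":[[0,0,-5],[0,0,-10],[0,0,-20],[0,0,-25],[0,-10,-20],[0,-25,-5],[0,-30,0],[0,-30,0]],"roll":[0,0,0,0,0,0,0,0],"hand":[165,165,165,165,165,165,165,165]}'
python3 -m pendant '{"translation":[[0,-25,0],[0,-10,0],[0,0,0],[0,0,0],[0,0,0],[0,0,0],[0,0,0],[0,0,0]],"roll":[0,0,0,0,0,0,0,0],"hand":[165,165,165,165,165,165,165,165]}'
python3 - <<'E'
from h import *
p=env.grab_frame("wrist"); save(p,"w5.png",(240,80,560,280),2)
for l in ["sample_tube","plug_1","pull_tab"]:
    for r in env.regions_of(p,l)[:3]:
        P=pts(p,r["pixels"])
        if len(P)<5: print(l,"few");continue
        top=P[P[:,2]>np.percentile(P[:,2],95)-5]
        print(l,round(r["score"],2),np.round(r["rect"]),len(P),"med",np.median(P,0).round(1),"top",top.mean(0).round(1),"lo",np.percentile(P,2,0).round(1),"hi",np.percentile(P,98,0).round(1))
        np.save(l+".npy",P)
E
```

```text
time_s: 8.22
ee_pos: [513.4, 72.4, 73.9]
ee_rot: [180.0, -0.0, -180.0]
force: [-1.0, 0.2, 0.3]
gripper_width: 32.2
gripper_force: 0.0
time_s: 8.88
ee_pos: [514.1, -23.3, 160.9]
ee_rot: [-180.0, 0.2, -179.9]
force: [0.3, -0.0, 0.3]
gripper_width: 31.9
gripper_force: 0.0
time_s: 9.55
ee_pos: [513.5, -56.7, 158.9]
ee_rot: [180.0, -0.0, -179.9]
force: [-0.4, 0.4, 0.5]
gripper_width: 32.7
gripper_force: 0.0
sample_tube 0.82 [471. 206.  39.  31.] 718 med [510.4  67.9  92. ] top [512.1  71.2  98.9] lo [505.4  64.2  47.3] hi [518.6  78.  100.3]
plug_1 0.76 [492. 198.  32.  32.] 747 med [509.  104.9  51.7] top [512.4 107.1  61.5] lo [498.4  93.2  45.2] hi [525.4 120.5  62.9]
plug_1 0.72 [324. 196.  15.  38.] 542 med [506.7 -55.8  72. ] top [511.1 -55.8  72.6] lo [498.1 -62.2  25.8] hi [524.2 -49.5  74.4]
plug_1 0.71 [418. 197.  31.  33.] 798 med [510.2  33.7  51.4] top [512.   35.6  61.6] lo [498.4  22.5  45.5] hi [527.3  49.6  62.9]
pull_tab 0.85 [323. 196.  13.  37.] 495 med [506.2 -55.8  72.2] top [510.9 -55.8  72.6] lo [498.  -61.2  26.9] hi [523.8 -50.2  74.4]
```

View pics/w5.png

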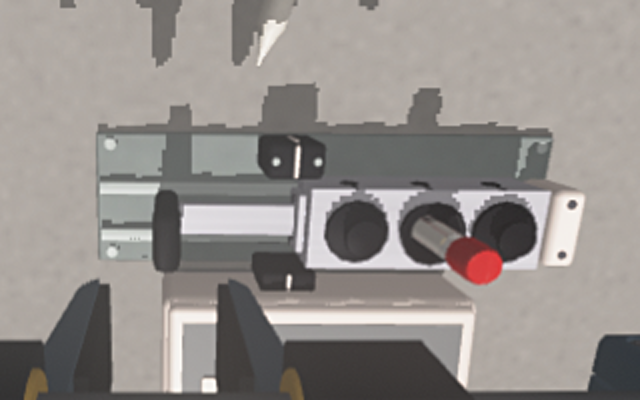

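The tube stands fully down in the adapter, with its cap top at about 100 mm. Now for the tab at (324,196).

```bash
python3 -m pendant '{"translation":[[1,1,15],[0,0,30],[0,0,30],[0,0,25],[0,0,12],[0,0,6],[0,0,0],[0,0,0]],"roll":[0,0,0,0,0,0,0,0],"hand":[165,165,165,165,165,165,165,165]}'
python3 -m pendant '{"translation":[[0,0,0],[0,0,0],[0,0,0],[0,0,0],[0,0,0],[0,0,0],[0,0,0],[0,0,0]],"roll":[0,0,0,0,0,0,0,0],"hand":[200,255,255,255,255,255,255,255]}' 45
```

```text
time_s: 10.42
ee_pos: [513.1, -56.7, 41.4]
ee_rot: [-180.0, 0.1, -180.0]
force: [-0.1, -0.1, 0.5]
gripper_width: 32.6
gripper_force: 0.0
time_s: 11.08
ee_pos: [513.2, -56.0, 41.8]
ee_rot: [179.9, 0.1, 179.9]
force: [-0.6, 3.1, 6.3]
gripper_width: 11.7
gripper_force: 45.0
```

```bash
python3 -m pendant '{"translation":[[0,-3,0],[0,-6,0],[0,-9,0],[0.5,-10,0],[0,-10,0],[0,-9,0],[0,-6,0],[0,-3,0]],"roll":[0,0,0,0,0,0,0,0],"hand":[255,255,255,255,255,255,255,255]}'
python3 -m pendant '{"translation":[[0,-3,0],[0,-2,0],[0,0,0],[0,0,0],[0,0,0],[0,0,0],[0,0,0],[0,0,0]],"roll":[0,0,0,0,0,0,0,0],"hand":[255,255,255,255,255,255,255,255]}'
cat > m.py <<'E'
from h import *
import sys
s=env.state(); print(s["ee_pos"].round(1),s["force"].round(1),s["gripper_width"],s["gripper_force"])
for c in ["wrist","top","scene"]:
    p=env.grab_frame(c)
    if c=="wrist": save(p,sys.argv[1],(300,60,620,260),2)
    cv2.imwrite("raw_"+c+".png",p["frame"][:,:,::-1]); np.savez("raw_"+c,**{k:np.array(p[k]) for k in("frame","z_map","fx","fy","cx","cy","dist","pose")})
    for l in ["sample_tube","plug_1"]:
      for r in env.regions_of(p,l)[:3]:
        P=pts(p,r["pixels"])
        if len(P)<5: continue
        top=P[P[:,2]>np.percentile(P[:,2],95)-4]
        print(c,l,round(r["score"],2),np.round(r["rect"]),len(P),"top",top.mean(0).round(1),"lo",np.percentile(top,2,0).round(1),"hi",np.percentile(top,98,0).round(1))
E
python3 m.py w6.png
```

```text
time_s: 11.75
ee_pos: [512.8, -112.0, 41.8]
ee_rot: [179.9, 0.1, 179.9]
force: [0.4, 7.7, 5.9]
gripper_width: 11.8
gripper_force: 45.0
time_s: 12.42
ee_pos: [512.8, -116.3, 41.9]
ee_rot: [179.9, 0.1, 179.9]
force: [0.9, 6.7, 6.4]
gripper_width: 11.6
gripper_force: 45.0
[ 512.8 -116.3   41.9] [0.9 6.7 6.4] 11.582506905758864 45.00324189662933
wrist sample_tube 0.66 [534. 250.  30.  30.] 481 top [506.9   1.3  63.4] lo [476.  -43.9  55.1] hi [515.8  11.7 121.3]
wrist plug_1 0.96 [598. 247.  65.  51.] 1962 top [510.6  44.5  62.2] lo [503.6  37.6  58.9] hi [519.2  54.5  63.3]
wrist plug_1 0.84 [474. 251.  52.  50.] 2101 top [510.9 -25.9  61.4] lo [503.2 -33.8  58.8] hi [519.6 -17.3  62.9]
wrist plug_1 0.51 [322. 246.  16.  64.] 1298 top [ 506.  -116.8   72.6] lo [ 498.3 -122.3   70.1] hi [ 514.6 -111.4   74.4]
top sample_tube 0.63 [431. 160.  33.  30.] 659 top [ 569.3 -321.2   19.1] lo [ 536.5 -354.2   17.2] hi [ 604.  -287.6   22.3]
top sample_tube 0.59 [304. 177.  11.   6.] 59 top [515.1  11.1 100. ] lo [507.9   4.9  97.8] hi [522.2  17.7 103. ]
top plug_1 0.59 [317. 177.   6.  16.] 68 top [514.5 -22.8  62.7] lo [506.9 -25.8  60.4] hi [522.5 -18.3  66. ]
scene sample_tube 0.37 [328. 188.  11.  14.] 86 top [505.1   2.9 109.7] lo [474.4 -33.3 101.1] hi [514.9  15.6 149.5]
scene plug_1 0.68 [337. 205.  49.  37.] 519 top [503.4 -29.   50.7] lo [ 490.4 -120.1   45.9] hi [529.8  60.2  73.1]
scene plug_1 0.43 [336. 198.   7.  12.] 74 top [512.4 -25.7  64. ] lo [501.8 -33.8  61.3] hi [519.8 -17.4  67.6]
```

View pics/w6.png

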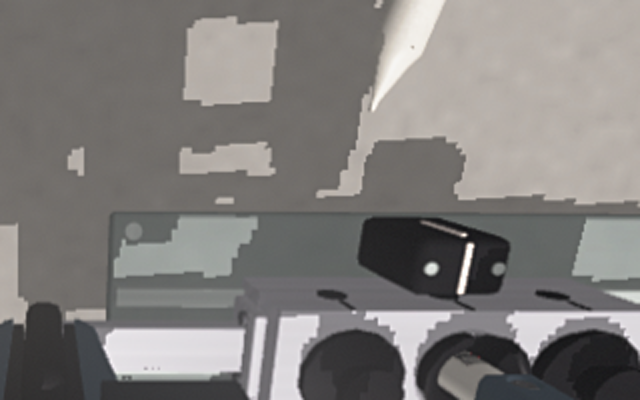

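```bash
cat > l.py <<'E'
from h import *
import sys
for c,(u0,v0,u1,v1) in {"wrist":(485,165,560,212)}.items():
    p=dict(np.load("raw_%s.npz"%c)); f=p["frame"].astype(int)
    m=np.zeros((400,640),bool); m[v0:v1,u0:u1]=True
    P=pts(p,m); v,u=np.nonzero(m&(p["z_map"]>0)); g=f[v,u].min(1)
    lamp=(P[:,2]>18)&(P[:,2]<47)&(P[:,0]>460)&(P[:,0]<492)
    print("lamp y",np.percentile(P[lamp,1],[1,99]).round(1))
    for n,s in {"top":lamp&(g>130)&(P[:,2]>42),"front":lamp&(g>130)&(P[:,2]<=42)}.items():
        Q=P[s]
        print(n,len(Q),Q.mean(0).round(1) if len(Q) else "", np.percentile(Q[:,1],[5,25,50,75,95]).round(1) if len(Q) else "")
        if n=="front" and len(Q):
            for z in range(20,44,4):
                q=Q[abs(Q[:,2]-z)<2]; print("  ",z,len(q),np.median(q[:,:2],0).round(1) if len(q) else "", )
    # tube body visible
    m=np.zeros((400,640),bool); m[230:262,505:560]=True
    P=pts(p,m); b=(P[:,2]>55)&(P[:,2]<80)
    for z in range(55,80,5):
        q=P[abs(P[:,2]-z)<2.5]; print("tube",z,len(q), np.percentile(q[:,0],[3,97]).round(1) if len(q)>5 else "",np.percentile(q[:,1],[3,97]).round(1) if len(q)>5 else "")
E
python3 l.py
```

```text
lamp y [-8.3 18.5]
top 138 [479.2   4.9  43.8] [-5.   4.7  5.9  6.9 16.7]
front 4 [473.1   6.6  40.9] [5.5 5.6 6.  7.  8.4]
   20 0 
   24 0 
   28 0 
   32 0 
   36 0 
   40 4 [469.9   6. ]
tube 55 224 [498.3 515.9] [-4.5 19.1]
tube 60 33 [505.8 514. ] [ 4.1 10.3]
tube 65 0  
tube 70 0  
tube 75 0
```

```bash
python3 -m pendant '{"translation":[[0,-2,0],[0,-2,0],[0,-1,0],[0,0,0],[0,0,0],[0,0,0],[0,0,0],[0,0,0]],"roll":[0,0,0,0,0,0,0,0],"hand":[255,255,255,255,255,255,255,255]}'
python3 m.py w7.png; python3 l.py
```

```text
time_s: 13.53
ee_pos: [512.8, -121.3, 41.8]
ee_rot: [179.9, 0.1, 179.9]
force: [0.7, 6.9, 5.6]
gripper_width: 11.8
gripper_force: 45.0
[ 512.8 -121.3   41.8] [0.7 6.9 5.6] 11.79878790191966 45.00367999076843
wrist sample_tube 0.79 [535. 251.  30.  25.] 461 top [508.8  -0.6  59.5] lo [478.6 -48.   55. ] hi [515.8   6.9 120.3]
wrist plug_1 0.93 [598. 249.  60.  46.] 1894 top [510.9  40.5  61.4] lo [503.9  33.   58.7] hi [519.   49.6  62.9]
wrist plug_1 0.74 [474. 248.  54.  49.] 2057 top [510.7 -31.   61.4] lo [503.2 -38.7  58.8] hi [519.  -22.7  62.9]
top plug_1 0.6 [320. 178.   7.   8.] 82 top [513.8 -28.6  62. ] lo [506.2 -33.1  60. ] hi [521.2 -23.2  64. ]
scene sample_tube 0.6 [329. 187.   7.  13.] 85 top [507.6   1.  107.4] lo [475.3 -36.2  99.1] hi [517.7  11.9 152.4]
scene plug_1 0.52 [341. 200.   7.  13.] 63 top [511.9 -31.9  64.2] lo [504.4 -37.5  62.4] hi [518.7 -23.9  65.8]
lamp y [-8.4 17.5]
top 121 [478.9   4.7  44. ] [-5.  -2.4  5.9  6.7 15.9]
front 3 [469.9   6.4  40.4] [5.6 6.1 6.6 6.9 7.1]
   20 0 
   24 0 
   28 0 
   32 0 
   36 0 
   40 3 [469.9   6.6]
tube 55 234 [498.3 516.3] [-9.4 12.7]
tube 60 43 [505.4 514.2] [-0.9  6.2]
tube 65 0  
tube 70 0  
tube 75 0
```

View pics/w7.png

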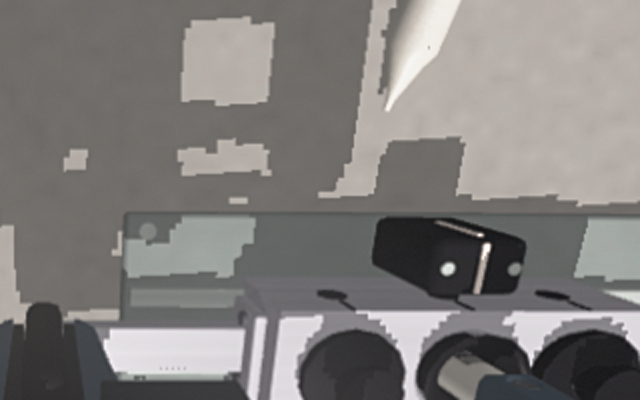

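```bash
python3 - <<'E'
from h import *
p=dict(np.load("raw_wrist.npz")); m=np.ones((400,640),bool); P=pts(p,m)
v,u=np.nonzero(p["z_map"]>0); f=p["frame"][v,u].astype(int)
# block top left edge, per x band
s=(abs(P[:,2]-45)<2)&(P[:,1]>-80)&(P[:,1]<70)
for x in range(494,514,3):
    q=P[s&(abs(P[:,0]-x)<1.5)]
    if len(q): print("block x",x,len(q),"ymin",np.sort(q[:,1])[:4].round(1),"z",np.median(q[:,2]).round(1),"ymax",q[:,1].max().round(1))
t=(P[:,2]>68)&(P[:,2]<78)&(P[:,1]>-135)&(P[:,1]<-105)&(P[:,0]>495)&(P[:,0]<503)
print("tab",t.sum(),np.percentile(P[t,1],[1,50,99]).round(1))
l=(abs(P[:,2]-44)<2)&(P[:,0]>468)&(P[:,0]<490)&(abs(P[:,1]-5)<20)
print("lamp top",l.sum(),np.percentile(P[l],[1,99],0).round(1).tolist())
for x in range(470,490,3):
    q=l&(abs(P[:,0]-x)<1.5)&(f.min(1)>110)&(abs(P[:,1]-5.8)<4); print(x,q.sum(),P[q,1].mean().round(2) if q.any() else "")
# dark bore slits on the block front (z<45, x~492)
d=(P[:,0]>486)&(P[:,0]<496)&(P[:,2]>36)&(P[:,2]<46.5)&(f.max(1)<60)
ys=P[d,1]; print("dark slit hist",[(int(b),int(n)) for n,b in zip(*np.histogram(ys,np.arange(-52,64,2))) if n])
cv2.imwrite("pics/w8.png",cv2.resize(p["frame"][150:260,400:620,::-1],None,fx=3.6,fy=3.6,interpolation=cv2.INTER_CUBIC))
E
```

```text
block x 494 882 ymin [-51.6 -51.6 -51.6 -51.6] z 44.3 ymax 64.7
block x 497 871 ymin [-52.  -51.8 -51.8 -51.7] z 44.4 ymax 65.0
block x 500 517 ymin [-51.8 -51.6 -51.5 -51.4] z 44.3 ymax 64.5
block x 503 331 ymin [-52.  -51.9 -51.8 -51.6] z 44.4 ymax 64.4
block x 506 250 ymin [-51.8 -51.7 -51.7 -51.7] z 44.5 ymax 64.5
block x 509 162 ymin [-51.8 -51.8 -51.7 -51.6] z 44.6 ymax 64.7
block x 512 117 ymin [-51.7 -51.6 -51.6 -51.5] z 44.4 ymax 64.3
tab 587 [-134.7 -121.  -105.5]
lamp top 1159 [[471.0, -7.5, 42.0], [487.7, 18.5, 44.9]]
470 0 
473 20 6.3
476 16 6.1
479 17 6.26
482 15 6.0
485 15 6.07
488 2 6.76
dark slit hist [(-32, 2), (-30, 4), (-8, 11), (-6, 13), (-4, 9), (-2, 7), (0, 11), (2, 6), (4, 6), (6, 9), (8, 7), (10, 7), (12, 5), (14, 5), (16, 6), (40, 6), (42, 1)]
```

View pics/w8.png

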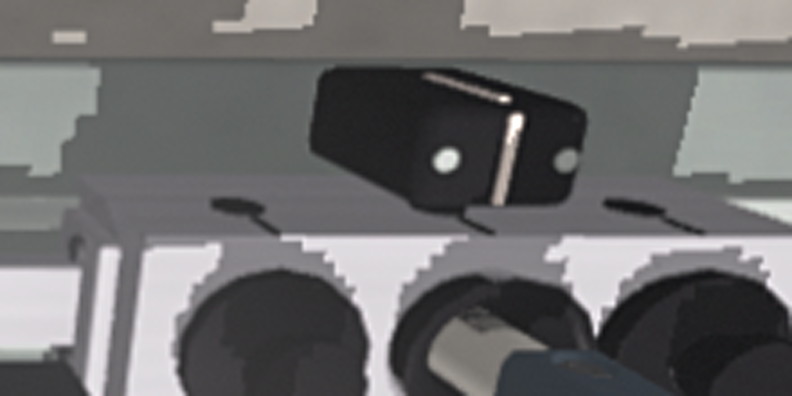

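Block ends put the tube at y≈6.4, against an index line at about 5.9. The measured travel of 65.3 mm agrees, so it needs another 0.5 mm.

```bash
python3 -m pendant '{"translation":[[0,-0.5,0],[0,0,0],[0,0,0],[0,0,0],[0,0,0],[0,0,0],[0,0,0],[0,0,0]],"roll":[0,0,0,0,0,0,0,0],"hand":[255,255,255,255,255,255,255,255]}'
python3 - <<'E'
from h import *
p=env.grab_frame("wrist"); P=pts(p,np.ones((400,640),bool))
s=(abs(P[:,2]-45)<2)&(P[:,1]>-80)&(P[:,1]<70)&(P[:,0]>494)&(P[:,0]<512)
print(np.sort(P[s,1])[[20,-20]])
print(env.state()["ee_pos"],env.state()["gripper_force"]); print(env.job_done())
E
```

```text
time_s: 14.65
ee_pos: [512.8, -121.7, 41.8]
ee_rot: [179.9, 0.1, 179.9]
force: [1.0, 8.5, 5.8]
gripper_width: 11.5
gripper_force: 45.0
[-51.90492126  63.14360984]
[ 512.79933346 -121.66883645   41.85742312] 45.00419855117798
the job is handed in; nothing more can be done
None
```

The tube is fully down in the open middle place and released. The changer is pulled out about 65.7 mm, putting the tube within about 0.5 mm of the index line by my measurements, and I handed in the job still gripping the tab at 45 N.

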